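# Nudge a culture dish into the empty well of the dish reader

### The arm

A 6-joint arm with a two-finger parallel gripper is mounted at the origin on a cart in front of the work surface, level with it; the furniture and walls round the work are solid. World frame = base frame: x ahead of the robot, y to its left, z up, the work surface at z = 0. Lengths are in m, angles in degrees, forces in N, time in s.
With the tool pointing down it reaches from about 0.35 to 0.875 m from the base axis. Payload 4.2 kg.
Tool frame: the origin (TCP) lies midway between the tips of the shut fingers; the grasp point (between the pads) lies 19 mm behind it (env.tcp_to_grasp is the distance from the TCP to the grasp point, in m); z points along the fingers, x is the direction in which the jaws open and shut, and the axes are right-handed (so a half turn about z gives the same grasp; the last joint's range is limited). The gripper opens to 87 mm and grips with 3 to 60 N. Pads are 19 mm wide; open, the fingers measure 117 mm over their backs; the gripper's body (75 mm by 190 mm) begins 51 mm behind the grasp point.
Start: joints at [-61.73, 22.042, 0.453, 0, -68.411, -14.817], TCP at [0.145, -0.608, 0.223] pointing down, gripper open.
Joint ranges: [-179.83, 179.83], [-69.29, 118.12], [-61.27, 80.66], [-181.25, 117.63], [-171.15, -9.14], [-177.46, 177.46]. Speed limits (degrees/s): [159.86, 159.86, 180, 180, 180, 180].

### API

Orientations are given as a 3x3 rotation matrix whose columns are the frame's x, y, z axes.
In Python, from rig import env gives the robot as it stands.
- The arm moves only by the shell command python3 -m inch 'ROWS' [FORCE]. ROWS is text: rows parted by semicolons, each of 5 numbers parted by spaces: the opening, from -1 (shut) to 1 (fully open), so that 0 is half open, then the shift along the tool's x, y, z in cm, then the turn about the tool's z in rad. A call has 1 to 20 rows; each row is the pose to reach, as a shift and turn from the pose commanded when the call began, along the tool's axes at that moment; what a row does not reach only later rows make up. A row lasts 1/10 s, in which the tool goes at most 50 mm and 8.59 degrees, less where a joint would pass 70% of its speed; a pose out of reach is approached as far as the arm can. A call with a gripper value outside its range is refused whole. The fingers move at their own pace and stop on an object; FORCE is the grip in N (left out, the last holds). Time passes only in rows, so rows that repeat a pose let the fingers close. It gives the time, the measured TCP pose, the force and the opening at its end, in the units of the state.
- env.sense(): the state, without advancing time (a new reading comes with each control period).
- env.snapshot(name): name is "scene" or "top"; returns a dict with "img" (480x640x3 uint8, red, green, blue), "depth" (480x640 float32, m along the optical axis (not along the pixel's ray), 0 where there is no reading), "fx", "fy", "cx", "cy" (pixels), "origin" and "orientation" of the camera in the world. Camera axes: x right, y down, z forward; pixel columns grow to the right and rows downward; lengths in m; the calibration is good to about 2 mm. A picture is of the moment at which its call begins.
- env.sign_off(): hands the job in, once; it reports no verdict.
The state is a dict: "time": time; "joints": joint angles; "joint_velocities": joint speeds; "joint_torque": joint torques, N m; "tool_pos": TCP position; "tcp_rot": TCP orientation; "force": force on the tool from outside, world axes, zero at the start; "moment": the same for the moment, N m; "finger_gap": finger opening in m.
Only numpy, scipy, OpenCV 4.12 (cv2) and the standard library are available. Lean on these libraries where they do the work, as an engineer would, in place of code of your own. Each camera call takes 0.05 s, during which the arm holds its last target. There are 200 camera calls.

### The job

Gently push the loose petri dish across the reader's metal deck with the fingertips until it drops into the empty well and lies flat at the bottom; do not pick it up. Then press the reader's round start key fully down and let go of it. Leave the dish in the other well and the things round the reader where they are.

Things in the scene. Friction and masses are not known exactly. Their poses are not given: they have to be found in the camera images.
- dish: the loose petri dish with its lid on, one rigid disc 72.4 mm in diameter, 15 mm high, 50 g; stands on the front (near) half of the reader's deck. Origin: centre of its underside, z up
- other_dish: an identical petri dish already lying in the other of the two wells, its top 9 mm above the deck; leave it. Origin: centre of its underside
- empty_well: the free round well in the deck: 78 mm in diameter, 6 mm deep, sharp rim flush with the deck, a thin grey mark of 60 mm on its floor. Origin: centre of the well's floor, 6 mm below the deck. A dish that lies in it stands 9 mm proud of the deck
- reader: dish reader, fixed to the table: flat metal deck 220 mm (its x, away from the robot) by 226 mm (its y), top 34 mm above the table, with two wells centred at x = +50 mm, y = +58 and -58 mm, and at its right (y from -114 to -172 mm) a white control pod of the same height. Origin: under the deck's centre, at table height; axes x to the rear, y to the left, z up
- start_key_top (a point): centre of the top of the round black start key (26 mm in diameter) in a grey housing (42 mm across, 12 mm high) on the control pod; the key stands 10 mm above its housing and 22 mm above the deck; the key moves straight down
- start_key (a joint): travel of the start key in m: 0 = released, 0.006 = fully down; a spring pushes it back up; fully down takes about 5 N
- vial: amber glass vial with black cap, 38 mm wide, 99 mm high, standing; a bystander behind or beside the reader. Origin: centre of its underside
- beaker: clear beaker, 48 mm wide, 58 mm high, standing; a bystander behind or beside the reader. Origin: centre of its underside
- tweezers: steel tweezers, 138 mm long, 9 mm high, lying flat; a bystander behind or beside the reader. Origin: centre of its underside
- slide_box: grey box for slides, closed, 71 x 98 x 37 mm; a bystander behind or beside the reader. Origin: centre of its underside

How it is judged (in metres and radians):
On the way, in this order (a step that is already met when the one before it is completed fails the run):
1. the loose dish lies flat at the bottom of the empty well (horizontal distance between dish and empty_well below 0.0055 m and z of dish in the frame of reader below 0.0305 m and angle between dish's own z axis and vertical below 0.04 rad), for 0.2 s.
2. the start key is pressed fully down (value of joint start_key above 0.005 m), for 0.05 s.
At the end, for the whole second after the job is handed in: The dish lies at rest and flat (within 0.04 rad) on the floor of the formerly empty well (underside within 2.5 mm of it, centre within 5.5 mm of the well's centre), the other dish is still in its well, and the start key is up again (under 1.5 mm of travel) (all of step 1 and linear speed of dish below 0.01 m/s and value of joint start_key below 0.0015 m and z of other_dish in the frame of reader below 0.0305 m); the robot touches nothing.
It fails at once if the loose dish is lifted more than 6 mm off the deck, tips by more than 0.35 rad or falls off the deck (z of dish in the frame of reader above 0.04 m or angle between dish's own z axis and vertical above 0.35 rad or height (world z) of dish below 0.02 m).
It fails at once if the fingers push the loose dish with more than 25 N (contact force between the fingers and dish above 25 N).
It fails at once if the start key is pressed before the dish lies in the well (value of joint start_key above 0.003 m and not (horizontal distance between dish and empty_well below 0.0055 m and z of dish in the frame of reader below 0.0305 m and angle between dish's own z axis and vertical below 0.04 rad)).
It fails at once if the other dish is moved more than 8 mm, or a bystander (vial, beaker, tweezers, slide box) more than 20 mm (distance of other_dish from where it was at the start of the episode above 0.008 m or distance of any of vial, beaker, tweezers, slide_box from where it was at the start of the episode above 0.02 m).
It also fails if it takes over 51 s, if anything falls off the work surface, if the arm or the gripper's body presses on something with over 40 N, if the wrist force passes 120 N, or if a joint passes its speed limit or range.

## Working session

There is one attempt and no reset: what is moved stays moved. The work goes in short steps, Python scripts to look and compute and a shell command to move; the robot and the scene stay as the last step left them, time stands still between calls to the robot, and variables do not carry over. Pictures are saved under pics/ and viewed, about 8 in all and at most 12, crops included, and the job is handed in when it is done.

```bash
mkdir -p pics; ls; python3 - <<'E'
from rig import env
import cv2,numpy as np
s=env.sense();print(s['time'],s['tool_pos'],np.round(s['tcp_rot'],3).tolist(),s['force'],s['finger_gap'])
for n in("scene","top"):
    d=env.snapshot(n);cv2.imwrite(f"pics/{n}0.png",d['img'][:,:,::-1]);np.savez(f"{n}0.npz",**d)
    print(n,d['fx'],d['fy'],d['cx'],d['cy'],d['origin'],np.round(d['orientation'],3).tolist())
E
```

```text
pics
0.0 [ 0.14528102 -0.60726214  0.22146939] [[-0.232, 0.973, -0.001], [0.973, 0.232, 0.002], [0.002, -0.0, -1.0]] [-0.3967446   0.11446954  0.4162578 ] 0.08678728991106424
scene 610.1144043692522 610.1144043692522 319.8468410737255 240.49638408027718 [-0.01235097  0.33948511  1.32247267] [[-0.365, -0.807, 0.465], [-0.931, 0.313, -0.187], [0.005, -0.501, -0.866]]
top 604.5884493103181 604.5884493103181 312.3599129206142 246.1866739500353 [0.49576306 0.03438539 1.43004964] [[-0.022, -0.991, 0.135], [-1.0, 0.024, 0.015], [-0.018, -0.134, -0.991]]
```

View pics/top0.png

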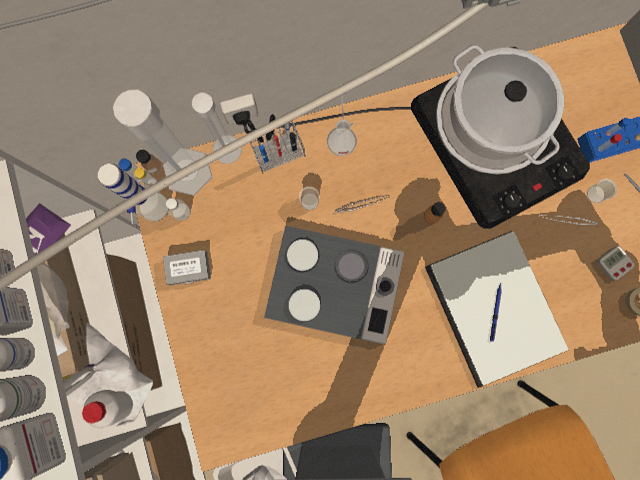

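View pics/scene0.png

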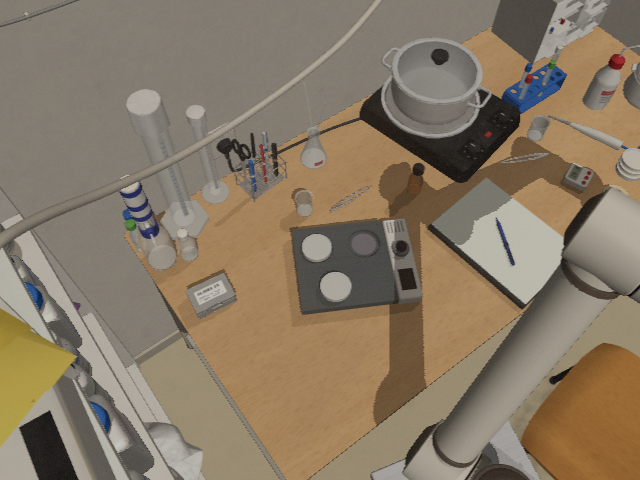

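Top view: the loose dish is at about (304,304), the other dish at (303,254), the empty well at (352,265) and the key at (385,286). The scene view shows the same layout. Next I measure them in both views.

```bash
cat > h.py <<'E'
import numpy as np,cv2
def ray(d,p):
    v=np.array([(p[0]-d['cx'])/d['fx'],(p[1]-d['cy'])/d['fy'],1.]);return d['origin'],d['orientation']@v
def plane(d,p,z):
    o,v=ray(d,p);return o+v*(z-o[2])/v[2]
def tri(d1,p1,d2,p2):
    (a,u),(b,v)=ray(d1,p1),ray(d2,p2);u=u/np.linalg.norm(u);v=v/np.linalg.norm(v)
    t=np.linalg.lstsq(np.c_[u,-v],b-a,rcond=None)[0];x,y=a+t[0]*u,b+t[1]*v
    return (x+y)/2,np.linalg.norm(x-y)
def blobs(m,lo,hi):
    out=[]
    for c in cv2.findContours(m.astype(np.uint8),cv2.RETR_EXTERNAL,cv2.CHAIN_APPROX_NONE)[0]:
        a=cv2.contourArea(c)
        if lo<a<hi and len(c)>5: out.append((c,a,cv2.fitEllipse(c)))
    return out
def white(d,box):
    x0,y0,x1,y1=box;m=np.zeros(d['img'].shape[:2],bool);m[y0:y1,x0:x1]=(d['img'].min(2)>170)[y0:y1,x0:x1];return m
BOX={'top':(275,225,335,330),'scene':(295,225,358,305)}
E
python3 - <<'E'
from h import *
D={n:dict(np.load(f"{n}0.npz")) for n in("top","scene")}
c={}
for n,d in D.items():
    c[n]=sorted([b[2] for b in blobs(white(d,BOX[n]),300,3000)],key=lambda e:e[0][1])
    print(n,[np.round(np.r_[e[0],e[1]],1).tolist() for e in c[n]])
for i,z,nm in((0,.043,'other'),(1,.049,'dish')):
    p,e=tri(D['top'],c['top'][i][0],D['scene'],c['scene'][i][0])
    print(nm,'tri',p.round(4),e.round(4),[plane(D[n],c[n][i][0],z).round(4)[:2].tolist() for n in D])
out=[]
for n,b in(('top',(262,215,408,350)),('scene',(285,215,425,315))):
    out.append(cv2.resize(D[n]['img'][b[1]:b[3],b[0]:b[2],::-1],(560,int(560*(b[3]-b[1])/(b[2]-b[0])))if n=='top' else (560,400),interpolation=cv2.INTER_CUBIC)[:,:])
cv2.imwrite('pics/crop.png',np.hstack([cv2.resize(o,(400,370)) for o in out]))
for n,p in(('top',(352,265)),('top',(330,265)),('scene',(364,244)),('scene',(364,270))): print(n,p,D[n]['img'][p[1],p[0]],D[n]['depth'][p[1],p[0]])
E
```

```text
top [[302.1, 254.7, 29.3, 29.8], [304.0, 304.7, 29.9, 30.3]]
scene []Traceback (most recent call last):
  File "<stdin>", line 8, in <module>
IndexError: list index out of range
```

```bash
sed -i "s/>170)/>(150 if d['cx']>315 else 170))/" h.py
python3 - <<'E'
from h import *
D={n:dict(np.load(f"{n}0.npz")) for n in("top","scene")}
print(D['scene']['img'][247,317],D['scene']['img'][285,336])
out=[]
for n,b in(('top',(262,215,408,350)),('scene',(285,215,425,315))):
    out.append(cv2.resize(D[n]['img'][b[1]:b[3],b[0]:b[2],::-1],(400,370),interpolation=cv2.INTER_CUBIC))
cv2.imwrite('pics/crop.png',np.hstack(out))
for n,p in(('top',(352,265)),('top',(330,265)),('top',(385,286)),('scene',(364,244)),('scene',(364,270))): print(n,p,D[n]['img'][p[1],p[0]],D[n]['depth'][p[1],p[0]])
c={}
for n,d in D.items():
    c[n]=sorted([b[2] for b in blobs(white(d,BOX[n]),300,3000)],key=lambda e:e[0][1])
    print(n,[np.round(np.r_[e[0],e[1]],1).tolist() for e in c[n]])
for i,z,nm in((0,.043,'other'),(1,.049,'dish')):
    p,e=tri(D['top'],c['top'][i][0],D['scene'],c['scene'][i][0])
    print(nm,'tri',p.round(4),e.round(4),[plane(D[n],c[n][i][0],z).round(4)[:2].tolist() for n in D])
E
```

```text
[171 165 156] [171 166 157]
top (352, 265) [123 113 114] 1.4064623
top (330, 265) [84 84 81] 1.402097
top (385, 286) [31 30 31] 1.3727579
scene (364, 244) [103  97  97] 1.4868428
scene (364, 270) [73 73 68] 1.4465963
top [[302.1, 254.7, 29.3, 29.8], [304.0, 304.7, 29.9, 30.3]]
scene [[316.4, 246.5, 24.8, 27.4], [335.4, 285.5, 26.8, 28.8]]
other tri [0.6644 0.0781 0.04  ] 0.0038 [[0.665, 0.0797], [0.6618, 0.0771]]
dish tri [0.5486 0.076  0.0456] 0.0038 [[0.5495, 0.0775], [0.5461, 0.0751]]
```

View pics/crop.png

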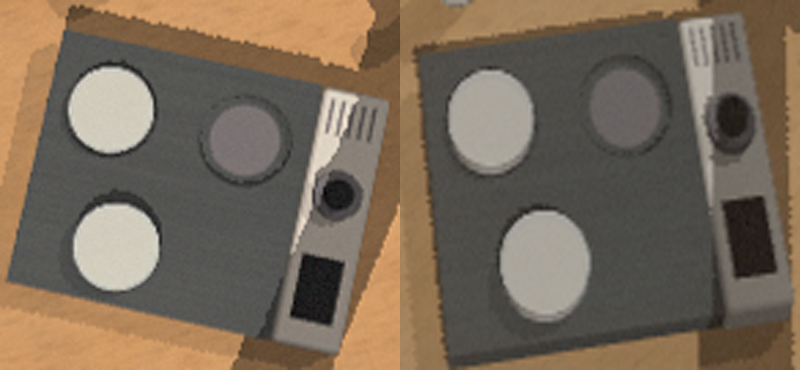

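The crop shows both dishes, the empty well with its pinkish floor mark, and the key in its housing. Heights from the two views agree with the text to within about 3 mm. Now the well, the key and the reader frame.

```bash
cat >> h.py <<'E'
def inbox(m,b):
    k=np.zeros(m.shape,bool);k[b[1]:b[3],b[0]:b[2]]=m[b[1]:b[3],b[0]:b[2]];return k
WB={'top':(332,245,372,286),'scene':(345,226,384,262)}
KB={'top':(374,276,396,296),'scene':(390,238,412,258)}
def measure(D):
    c={}
    for n,d in D.items():
        im=d['img'].astype(int);L=sorted([b[2][0] for b in blobs(white(d,BOX[n]),300,3000)],key=lambda e:e[1])
        w=max(blobs(inbox((im.mean(2)>(100 if n=='top' else 83))&(im[...,0]-im[...,1]>2),WB[n]),100,3000),key=lambda b:b[1])
        k=max(blobs(inbox(im.max(2)<(45),KB[n]),20,600),key=lambda b:b[1])
        print(n,'well ell',np.round(w[2][1],1),'key ell',np.round(k[2][1],1))
        c[n]={'other':L[0],'dish':L[-1],'well':w[2][0],'key':k[2][0]}
    R={}
    for nm,z in(('other',.043),('dish',.049),('well',.028),('key',.056)):
        p,e=tri(D['top'],c['top'][nm],D['scene'],c['scene'][nm]);q=[plane(D[n],c[n][nm],z)[:2] for n in D]
        R[nm]=(q[0]+q[1])/2;print(nm,'tri',p.round(4),'planes',[x.round(4).tolist() for x in q],'mean',R[nm].round(4))
    return R
E
python3 - <<'E'
from h import *
D={n:dict(np.load(f"{n}0.npz")) for n in("top","scene")}
R=measure(D)
v=R['other']-R['well'];print('pitch',np.linalg.norm(v));y=v/np.linalg.norm(v);x=np.array([y[1],-y[0]])
print('reader yaw',np.degrees(np.arctan2(x[1],x[0])))
m=(R['other']+R['well'])/2-.05*x
for k in R: print(k,'reader frame',(R[k]-m)@x,(R[k]-m)@y)
E
```

```text
top well ell [24.7 24.9] key ell [10.2 10.4]
scene well ell [20.6 23.8] key ell [ 9.1 10.3]
other tri [0.6644 0.0781 0.04  ] planes [[0.665, 0.0797], [0.6618, 0.0771]] mean [0.6634 0.0784]
dish tri [0.5486 0.076  0.0456] planes [[0.5495, 0.0775], [0.5461, 0.0751]] mean [0.5478 0.0763]
well tri [ 0.6373 -0.0345  0.0259] planes [[0.6381, -0.0327], [0.6353, -0.0355]] mean [ 0.6367 -0.0341]
key tri [ 0.5875 -0.1094  0.0481] planes [[0.5879, -0.107], [0.5828, -0.1083]] mean [ 0.5854 -0.1077]
pitch 0.1156492470256575
reader yaw -13.342440818768248
other reader frame 0.049999999999999926 0.057824623512828736
dish reader frame -0.061991276645227064 0.029059377342077475
well reader frame 0.04999999999999992 -0.05782462351282878
key reader frame 0.01702252521429095 -0.14124862082194628
```

```bash
python3 -m inch '0 15 12.5 0 0.3; 0 31 26 0 0.6; 0 47 39 0 0.9; 0 62.9 52.3 0 1.127; 0 62.9 52.3 0 1.127; 0 62.9 52.3 0 1.127; 0 62.9 52.3 0 1.127; 0 62.9 52.3 0 1.127; 0 62.9 52.3 0 1.127; 0 62.9 52.3 0 1.127; 0 62.9 52.3 0 1.127; 0 62.9 52.3 0 1.127; 0 62.9 52.3 0 1.127; 0 62.9 52.3 0 1.127; 0 62.9 52.3 0 1.127; 0 62.9 52.3 0 1.127; 0 62.9 52.3 0 1.127; 0 62.9 52.3 0 1.127; 0 62.9 52.3 0 1.127; 0 62.9 52.3 0 1.127'; python3 -c "
from rig import env;s=env.sense();print(s['tool_pos'],s['tcp_rot'].round(3).tolist() if hasattr(s['tcp_rot'],'round') else s['tcp_rot'],s['finger_gap'],s['joints'],s['force'])"
```

```text
time: 2.1
tool_pos: [0.5069, 0.1249, 0.222]
tcp_rot: [[0.779, 0.628, -0.002], [0.628, -0.779, -0.001], [-0.002, -0.001, -1.0]]
force: [1.2, 0.4, 0.2]
finger_gap: 0.0437
[0.50693067 0.12493823 0.2219697 ] [[0.779, 0.628, -0.002], [0.628, -0.779, -0.001], [-0.002, -0.001, -1.0]] 0.04365869600360088 [ 3.16588472e+01  1.20963038e+01 -1.38403364e+01 -1.62230764e-02
 -6.41764857e+01 -1.72775906e+02] [1.24113249 0.40930459 0.16968246]
```

```bash
python3 -m inch '0 0 0 4 0; 0 0 0 8 0; 0 0 0 12 0; 0 0 0 15 0; 0 0 0 16.5 0; 0 0 0 17.3 0; 0 0 0 17.8 0; 0 0 0 18.2 0; 0 0 0 18.2 0; 0 0 0 18.2 0'; python3 - <<'E'
from rig import env
import cv2,numpy as np
for n in("scene","top"):
    d=env.snapshot(n);np.savez(f"{n}1.npz",**d)
    b=(262,215,408,350) if n=='top' else (285,215,425,335)
    cv2.imwrite(f"pics/{n}1.png",cv2.resize(d['img'][b[1]:b[3],b[0]:b[2],::-1],(600,500),interpolation=cv2.INTER_CUBIC))
E
```

```text
time: 3.1
tool_pos: [0.5082, 0.1258, 0.0413]
tcp_rot: [[0.778, 0.628, 0.001], [0.628, -0.778, 0.001], [0.002, 0.0, -1.0]]
force: [-0.3, 0.7, 1.1]
finger_gap: 0.0437
```

View pics/top1.png

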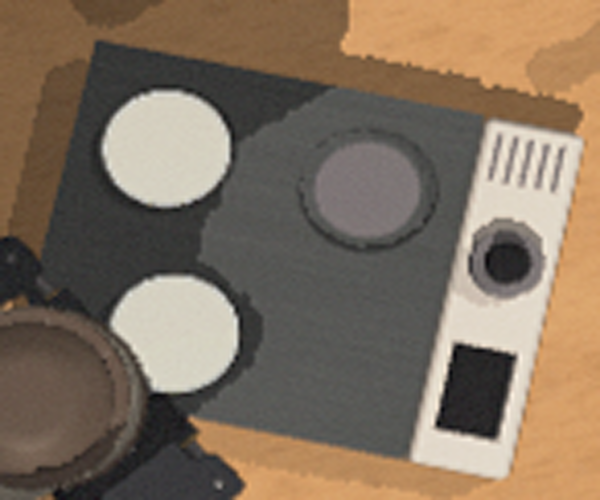

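The top view shows the tool behind the dish, facing the well (dish at about (175,333) in the crop, well at (368,190)). I lower 4 mm more, then push slowly.

```bash
python3 -m inch '0 0 0 0.2 0; 0 0 0 0.4 0; 0 0 0 0.4 0; 0 0 0.5 0.4 0; 0 0 1 0.4 0; 0 0 1.5 0.4 0; 0 0 1.9 0.4 0; 0 0 2.2 0.4 0; 0 0 2.5 0.4 0; 0 0 2.8 0.4 0; 0 0 3.2 0.4 0; 0 0 3.6 0.4 0; 0 0 4 0.4 0'
python3 -m inch '0 0 0.4 0 0; 0 0 0.8 0 0; 0 0 1.2 0 0; 0 0 1.6 0 0; 0 0 2 0 0; 0 0 2.4 0 0; 0 0 2.8 0 0; 0 0 3.2 0 0; 0 0 3.6 0 0; 0 0 4 0 0; 0 0 4.4 0 0; 0 0 4.8 0 0; 0 0 5.2 0 0; 0 0 5.6 0 0; 0 0 6 0 0; 0 0 6.4 0 0; 0 0 6.8 0 0; 0 0 7 0 0; 0 0 7 0 0'
python3 - <<'E'
from rig import env
import cv2,numpy as np
o=[]
for n in("scene","top"):
    d=env.snapshot(n);np.savez(f"{n}2.npz",**d)
    b=(262,215,408,350) if n=='top' else (285,215,425,335)
    o.append(cv2.resize(d['img'][b[1]:b[3],b[0]:b[2],::-1],(400,370),interpolation=cv2.INTER_CUBIC))
cv2.imwrite("pics/p2.png",np.hstack(o))
E
```

```text
time: 4.5
tool_pos: [0.533, 0.0942, 0.0365]
tcp_rot: [[0.778, 0.628, -0.0], [0.628, -0.778, -0.0], [-0.0, -0.0, -1.0]]
force: [0.4, 1.2, 0.2]
finger_gap: 0.0434
time: 6.4
tool_pos: [0.577, 0.0397, 0.0365]
tcp_rot: [[0.779, 0.627, 0.0], [0.627, -0.779, -0.0], [0.0, 0.0, -1.0]]
force: [-0.1, 0.1, -0.4]
finger_gap: 0.0434
```

View pics/p2.png

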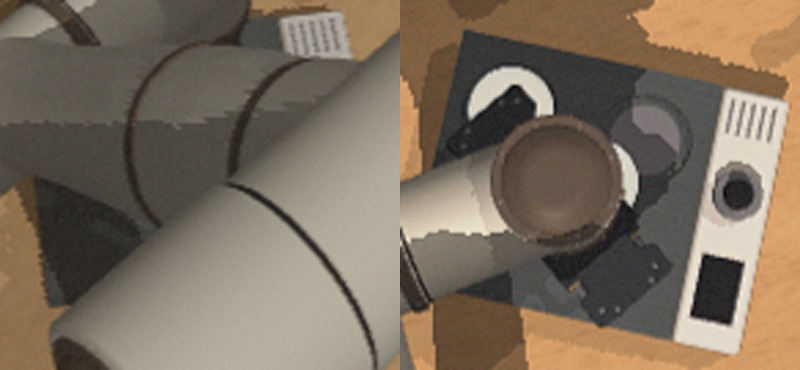

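The top view shows the dish's leading edge at about (638,175), just short of the well. The scene view is blocked by the arm. I fit the visible arc to check the offset between dish and tool.

```bash
python3 - <<'E'
from h import *
from scipy.optimize import least_squares
d=dict(np.load("top2.npz"));m=inbox(d['img'].min(2)>170,(262+205//1*0+75,255,352,295))
ys,xs=np.nonzero(m);print(len(xs),xs.min(),xs.max(),ys.min(),ys.max())
P=[]
for y in np.unique(ys):
    x=xs[ys==y].max(); P.append(plane(d,(x+.5,y),.049)[:2])
P=np.array(P);u=np.array([.627,-.779]);print(P.round(4).tolist())
r=least_squares(lambda c:np.hypot(*(P-c).T)-.0362,[.601,.01],loss='soft_l1',f_scale=.001);print(r.x,r.fun.round(4))
E
```

```text
82 340 348 268 289
[[0.6314, -0.0079], [0.629, -0.0124], [0.6266, -0.0146], [0.6243, -0.0168], [0.6219, -0.0191], [0.6196, -0.019], [0.6173, -0.0212], [0.615, -0.0211], [0.6126, -0.0234], [0.6104, -0.0233], [0.608, -0.0255], [0.6057, -0.0254], [0.6034, -0.0254], [0.6011, -0.0253], [0.5989, -0.0252], [0.5966, -0.0252], [0.5943, -0.0251], [0.5921, -0.0227], [0.5898, -0.0227], [0.5875, -0.0226], [0.5853, -0.0203], [0.583, -0.0202]]
[0.60116167 0.01112715] [-0.0005  0.0002  0.      0.0001  0.0004 -0.0009 -0.0001 -0.0011  0.0001
 -0.0006  0.0011  0.0006  0.0004  0.0002  0.0002  0.0004  0.0007 -0.0011
 -0.0005  0.0002 -0.001   0.    ]
```

```bash
python3 -m inch '0 0 0.4 0 0; 0 0 0.8 0 0; 0 0 1.2 0 0; 0 0 1.6 0 0; 0 0 2 0 0; 0 0 2.4 0 0; 0 0 2.8 0 0; 0 0 3.2 0 0; 0 0 3.5 0 0; 0 0 3.8 0 0; 0 0 4.1 0 0; 0 0 4.4 0 0; 0 0 4.7 0 0; 0 0 4.9 0 0; 0 0 5.1 0 0; 0 0 5.3 0 0; 0 0 5.4 0 0; 0 0 5.5 0 0; 0 0 5.6 0 0; 0 0 5.6 0 0'
python3 -m inch '0 0 -0.5 0 0; 0 0 -1 0 0; 0 0 -2 0 0; 0 0 -3 0 0; 0 0 -4 0 0; 0 0 -4 -4 0; 0 0 -4 -8 0; 0 0 -4 -12 0; 0 0 -7 -12 0; 0 0 -12 -12 0; 0 0 -17 -12 0; 0 0 -20 -12 0; 0 0 -20 -12 0'
python3 - <<'E'
from rig import env
import cv2,numpy as np
from h import plane,blobs,inbox
o=[]
for n in("scene","top"):
    d=env.snapshot(n);np.savez(f"{n}3.npz",**d)
    b=(262,215,408,350) if n=='top' else (285,215,425,335)
    o.append(cv2.resize(d['img'][b[1]:b[3],b[0]:b[2],::-1],(400,370),interpolation=cv2.INTER_CUBIC))
cv2.imwrite("pics/p3.png",np.hstack(o))
for b in blobs(inbox(d['img'].min(2)>150,(275,225,372,330)),300,3000): print(b[1],np.round(np.r_[b[2][0],b[2][1]],1),plane(d,b[2][0],.043))
E
```

```text
time: 8.5
tool_pos: [0.6119, -0.0038, 0.0365]
tcp_rot: [[0.779, 0.628, -0.0], [0.628, -0.779, -0.0], [-0.0, -0.0, -1.0]]
force: [-0.6, -0.2, -0.0]
finger_gap: 0.0435
time: 9.8
tool_pos: [0.4839, 0.1545, 0.157]
tcp_rot: [[0.775, 0.632, 0.0], [0.632, -0.775, 0.001], [0.001, -0.001, -1.0]]
force: [-0.2, -0.7, 0.3]
finger_gap: 0.0437
710.0 [351.  266.   30.1  30.1] [ 0.63593648 -0.0324409   0.043     ]
702.0 [302.1 254.7  29.8  30. ] [0.66492756 0.07977764 0.043     ]
```

View pics/p3.png

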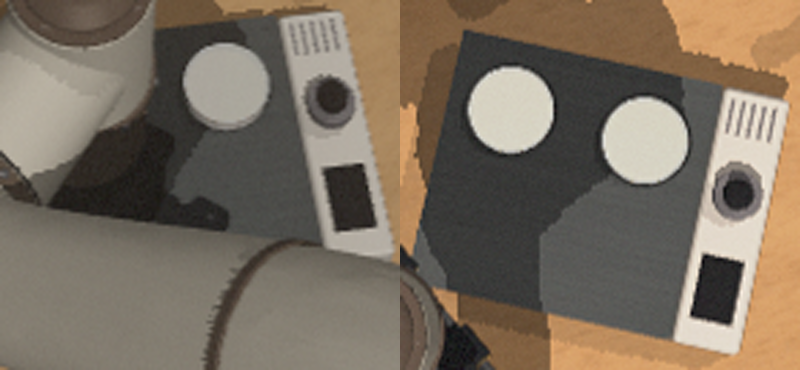

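Both views show the dish in the well (crop (645,140)), with its centre 2 mm from the well's centre. I check height and tilt against the other dish using depth.

```bash
python3 - <<'E'
from h import *
d=dict(np.load("top3.npz"))
for nm,(u,v) in(('dish',(351,266)),('other',(302.1,254.7)),('deck',(330,310))):
    Y,X=np.mgrid[int(v)-10:int(v)+11,int(u)-10:int(u)+11].reshape(2,-1);k=np.hypot(X-u,Y-v)<10;X,Y=X[k],Y[k];z=d['depth'][Y,X]
    p=(np.c_[(X-d['cx'])/d['fx'],(Y-d['cy'])/d['fy'],np.ones(len(X))]*z[:,None])@d['orientation'].T+d['origin']
    c=np.median(p,0);A=np.linalg.lstsq(np.c_[p[:,:2]-c[:2],np.ones(len(p))],p[:,2],rcond=None)[0];print(nm,c.round(4),'tilt',A[:2].round(3),'std',p[:,2].std().round(4))
E
```

```text
dish [ 0.6361 -0.0324  0.0431] tilt [-0.016 -0.014] std 0.0031
other [0.6646 0.0798 0.0431] tilt [-5.22  -1.453] std 0.1351
deck [0.5367 0.0185 0.0337] tilt [-1.396  0.535] std 0.0799
```

The dish's top is at 43.1 mm, the same as the other dish, so it lies flat at the bottom. Now the key, with fingers shut.

```bash
python3 -m inch '-1 -1.6 5 0 0; -1 -3.2 10 0 0; -1 -4.9 15 0 0; -1 -6.5 20 0 0; -1 -7.8 24 0 0; -1 -8.7 26.7 0 0; -1 -8.7 26.7 0 0; -1 -8.7 26.7 0 0; -1 -8.7 26.7 0 0; -1 -8.7 26.7 0 0; -1 -8.7 26.7 0 0; -1 -8.7 26.7 0 0'
```

```text
time: 11.1
tool_pos: [0.5862, -0.1096, 0.1568]
tcp_rot: [[0.778, 0.629, 0.0], [0.629, -0.778, 0.0], [0.0, 0.0, -1.0]]
force: [-0.6, 0.6, 0.3]
finger_gap: 0.0007
```

```bash
python3 -m inch '-1 0 0 4 0; -1 0 0 7 0; -1 0 0 8.5 0; -1 0 0 9.3 0; -1 0 0 9.7 0; -1 0 0 9.9 0; -1 0 0 9.9 0'; python3 -m inch '-1 0 0 0.1 0; -1 0 0 0.2 0; -1 0 0 0.3 0; -1 0 0 0.4 0; -1 0 0 0.5 0; -1 0 0 0.5 0'
```

```text
time: 11.8
tool_pos: [0.5868, -0.1103, 0.0583]
tcp_rot: [[0.778, 0.628, 0.001], [0.628, -0.778, -0.0], [0.001, 0.001, -1.0]]
force: [-0.6, 0.5, 0.8]
finger_gap: 0.0003
time: 12.4
tool_pos: [0.5868, -0.1104, 0.0529]
tcp_rot: [[0.778, 0.628, 0.001], [0.628, -0.778, -0.0], [0.001, 0.001, -1.0]]
force: [0.1, 0.3, 3.6]
finger_gap: 0.0002
```

```bash
python3 -m inch '-1 0 0 0.1 0; -1 0 0 0.2 0; -1 0 0 0.3 0; -1 0 0 0.3 0; -1 0 0 0.3 0'
```

```text
time: 12.9
tool_pos: [0.5868, -0.1104, 0.0504]
tcp_rot: [[0.778, 0.628, 0.001], [0.628, -0.778, -0.0], [0.001, 0.001, -1.0]]
force: [-0.5, 1.4, 7.2]
finger_gap: 0.0005
```

```bash
python3 -m inch '-1 0 0 0.05 0; -1 0 0 0.1 0; -1 0 0 0.1 0; -1 0 0 0.1 0'
```

```text
time: 13.3
tool_pos: [0.5868, -0.1104, 0.0503]
tcp_rot: [[0.778, 0.628, 0.001], [0.628, -0.778, -0.0], [0.001, 0.001, -1.0]]
force: [-3.0, 1.7, 11.2]
finger_gap: 0.0005
```

The tool stops at z = 50.3 mm while the force climbs to 11 N, so the key is on its stop. I release it, back off and check.

```bash
python3 -m inch '-1 0 0 -0.3 0; -1 0 0 -0.8 0; -1 0 0 -2 0; -1 0 0 -5 0; -1 0 0 -10 0; -1 0 -5 -12 0; -1 0 -10 -14 0; -1 -5 -14 -14 0; -1 -10 -16 -14 0; -1 -15 -18 -14 0; -1 -20 -18 -14 0; -1 -20 -18 -14 0; -1 -20 -18 -14 0; -1 -20 -18 -14 0'
python3 - <<'E'
from rig import env
import cv2,numpy as np
from h import *
d=env.snapshot("top");b=(262,215,408,350)
cv2.imwrite("pics/p4.png",cv2.resize(d['img'][b[1]:b[3],b[0]:b[2],::-1],(500,462),interpolation=cv2.INTER_CUBIC))
for b in blobs(inbox(d['img'].min(2)>150,(275,225,372,330)),300,3000): print(b[1],np.round(np.r_[b[2][0],b[2][1]],1),plane(d,b[2][0],.043))
d0=np.load('top0.npz')
print('key depth before/now',np.median(d0['depth'][284:289,383:388]),np.median(d['depth'][284:289,383:388]))
print('dish z-depth',np.median(d['depth'][258:275,343:360]),np.median(np.load('top3.npz')['depth'][258:275,343:360]))
E
```

```text
time: 14.7
tool_pos: [0.3173, -0.096, 0.1889]
tcp_rot: [[0.779, 0.627, 0.001], [0.627, -0.779, 0.0], [0.001, 0.0, -1.0]]
force: [0.2, 0.7, 0.1]
finger_gap: 0.0004
708.0 [351.  266.   30.1  30.1] [ 0.63600241 -0.03240632  0.043     ]
700.5 [302.1 254.7  29.8  30. ] [0.66486434 0.07977924 0.043     ]
key depth before/now 1.3721346 1.3713623
dish z-depth 1.3919809 1.391886
```

View pics/p4.png

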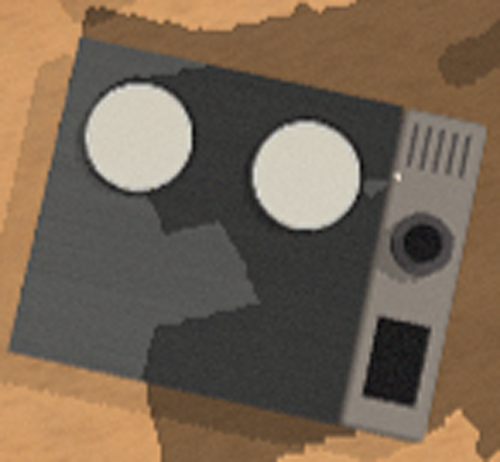

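The final view shows both dishes in their wells (crop (306,175) and (139,136)) and the key up at (421,243). The robot is clear of everything.

```bash
python3 -c "
from rig import env;print(env.sign_off())"
```

```text
the job is handed in; nothing more can be done
None
```

I pushed the loose dish about 14 cm across the deck in a straight line, with two half-open fingertips behind it, until it dropped into the empty well. Then I pressed the start key with the shut fingers and let it go. The job was handed in at about 15 s of the allowed 51 s; sign-off gives no verdict.

**Dish:** its top is at 43.1 mm, the same height as the other dish. Its centre is about 2 mm from the well's centre and its tilt about 0.02 rad. Neither dish moved after that.

**Key:** the tool stopped at z = 50.3 mm while the force climbed to 11 N, so the key was on its stop. Afterwards its depth reading is within 1 mm of the one at the start, so it is up again.

**Disagreements:** the two cameras differed by about 3 mm in position (up to 5 mm at the key), so I used their mean for positions. The depth tilt and spread I computed for the other dish and the deck were spoiled by bad depth pixels, so only their median heights were usable. I did not measure the bystanders after the job; the arm never went low near them.

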